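# Close the airtight ink box

## Task

Close the airtight box of printing inks so that they do not dry out: first press the lid fully down onto its gasket, then fold each of the four clips down and press it in until it snaps under the rim. Work corner to corner so the gasket seats evenly - after the first clip do the one diagonally opposite, then the other two - and press firmly but never force anything. Leave all four clips snapped shut, and leave everything else on the table where it is.

Things in the scene. Friction and masses are not known exactly. Their poses are not given: they have to be found in the camera images.
- mat: Dark rubber mat, 170 x 240 x 2 mm, under the ink box; origin: its middle, on the table; z up. At yaw 0 its +x side is far from the robot, +y left. The heavy airtight ink box (clear body, white lid 132 mm in x by 198 mm in y) was put on it by eye and stays put: its middle is up to 7 mm off the mat's origin along the mat's x and it is turned by up to 0.05 rad on it; this is not measured.
- lid (a joint): How far the lid stands proud of its seat, m: 0 = fully down, its flat top then 82 mm above the table; starts 4 to 7 mm up. Pressed in its middle (the thin panel there gives 1 to 2 mm) it slides straight down in its tight gasket at about 7 N to a hard stop, and stays where it is left. The clips cannot catch until it is home. Nothing on the box stands a push of more than 30 N.
- clip_near_left (a joint): Angle of the near left clip, rad: 0 = snapped shut, straight down beside the box; 1.57 = sticking out level; starts 1.2 to 1.75. All four clips alike: hinges 76 mm above the table (lid home), parallel to the box's y, 66 mm from its middle in x; clip centres 58 mm from its middle in y. Two clips on each long side.
- clip_near_right (a joint): Same, near right clip. A clip is a grey plate 36 mm wide (along y) reaching 35 mm from its hinge, its last 13 mm a thicker thumb pad to press on. Shut, the pad is 41 to 54 mm above the table and its outer face 7.5 mm outside the hinge line.
- clip_far_left (a joint): Same, far left clip. How a clip closes: it swings easily to about 0.27 rad, where its hook meets the rim; the pad must then be pressed inwards with 10 to 15 N until, at about 0.1 rad, the hook slips over and it snaps to 0 against a hard stop. Let go before that, it springs part-way open again.
- clip_far_right (a joint): Same, far right clip (diagonal pairs: near left with far right, near right with far left).
- ink_tin: Bystander: metal ink tin with black cap, 49 mm across, 45 mm high, standing near one end of the box. Origin: centre of its underside.
- tape_roll: Bystander: roll of paper tape lying flat near the other end of the box, 68 mm across, 24 mm high. Origin: centre of its underside.
- brayer: Bystander: ink roller lying on the table, 180 mm long, 110 mm wide, 32 mm high. Origin: about its middle, on the table.
- sketchbook: Bystander: grey sketchbook with a black spine, 150 x 210 x 14 mm, lying flat. Origin: centre of its underside.
- glue: Bystander: white glue bottle, 52 mm across, 130 mm high. Origin: centre of its underside.
- brush_cup: Bystander: wooden cup with brushes, 92 mm across, 220 mm high with the brushes. Origin: centre of its underside.
- ruler_cup: Bystander: wooden cup with rulers, 92 mm across, 245 mm high with the rulers. Origin: centre of its underside.

How it is judged (in metres and radians):
On the way, in this order (a step that is already met when the one before it is completed fails the run):
1. The lid is pressed fully home (within 1 mm) while all four clips are still open (value of joint lid below 0.001 m and value of joint each of clip_near_left, clip_near_right, clip_far_left, clip_far_right above 0.2 rad), for 0.2 s.
2. Two diagonally opposite clips are snapped shut while the other two are still open (((value of joint each of clip_near_left, clip_far_right below 0.03 rad and value of joint each of clip_near_right, clip_far_left above 0.2 rad) or (value of joint each of clip_near_right, clip_far_left below 0.03 rad and value of joint each of clip_near_left, clip_far_right above 0.2 rad))), for 0.2 s.
At the end, for the whole second after the job is handed in: The lid is down within 1 mm and all four clips are snapped shut (each below 0.03 rad), staying so by themselves (value of joint lid below 0.001 m and value of joint each of clip_near_left, clip_near_right, clip_far_left, clip_far_right below 0.03 rad); the robot touches nothing.
It fails at once if The robot presses on the box, its lid or a clip with more than 30 N (contact force between any of the fingers, the arm and mat above 30 N).
It fails at once if A bystander is moved by more than 20 mm (distance of any of ink_tin, tape_roll, brayer, sketchbook, glue, brush_cup, ruler_cup from where it was at the start of the episode above 0.02 m).
It also fails if it takes over 67 s, if anything falls off the work surface, if the arm or the gripper's body presses on something with over 40 N, if the wrist force passes 120 N, or if a joint passes its speed limit or range.

## Robot

A 6-joint arm with a two-finger parallel gripper is mounted at the origin on the work surface. World frame = base frame: x ahead of the robot, y to its left, z up, the work surface at z = 0. Lengths are in mm, angles in rad, forces in N, time in s.
With the tool pointing down it reaches from about 350 to 875 mm from the base axis. Payload 15.5 kg.
Tool frame: the origin (TCP) lies midway between the tips of the shut fingers; the grasp point (between the pads) lies 19 mm behind it (hold_point_z is the distance from the TCP to the grasp point, in mm); x points along the fingers, z is the direction in which the jaws open and shut, and the axes are right-handed (so a half turn about x gives the same grasp; the last joint's range is limited). The gripper opens to 85 mm and grips with 20 to 120 N. Pads are 22 mm wide; open, the fingers measure 114 mm over their backs; the gripper's body (76 mm by 85 mm) begins 54 mm behind the grasp point. The pads swing forward as they close: fully open they stand 13 mm farther back than shut.
Start: joints at [1.091, 0.494, 1.345, -0, 1.302, -0.096], TCP at [234.025, 579.533, 231.277] pointing down, gripper open.
Joint ranges: [-2.91, 2.91], [-0.82, 2.16], [0.22, 2.67], [-1.22, 4.37], [0.12, 2.79], [-3.08, 3.08]. Speed limits (rad/s): [1.89, 1.89, 2.57, 3.01, 3.01, 3.01].

## Interface

Orientations are given as a rotation vector (axis times angle).
In Python, from bench import * gives the robot as it stands.
- The arm moves only by the shell command python3 -m creep 'ROWS' [OPENING] [FORCE]. ROWS is JSON, a list of rows, each a list of 6 numbers: the shift along the tool's x, y, z in cm, then the turn, a rotation vector about the tool's x, y, z in rad. In form: [[x, y, z, wx, wy, wz], ...]. A call has 1 to 8 rows; each row shifts and turns the pose as measured when the row begins, along the tool's axes as they then stand; what a row does not reach is not made up. A row lasts 1/8 s, in which the tool goes at most 62.5 mm and 10.7 degrees, less where a joint would pass 70% of its speed; a pose out of reach is approached as far as the arm can. A call with a gripper value outside its range is refused whole. OPENING is the closure, from 0 (fully open) to 1 (shut), set as the call begins (- or left out, the last holds). The fingers move at their own pace and stop on an object; FORCE is the grip in N (left out, the last holds). Time passes only in rows, so rows that do not move let the fingers close. It gives the time, the measured TCP pose, the force and the opening at its end, in the units of the state.
- read_state(): the state, without advancing time (a new reading comes with each control period).
- snapshot(name): name is "side" or "top"; returns (picture, depth): 384x512x3 uint8, red, green, blue; 384x512 float32, mm along the optical axis (not along the pixel's ray), 0 where there is no reading.
- camera_info(name): a dict with "fx", "fy", "cx", "cy" (pixels), "dist" ([k1, k2, p1, p2, k3] as OpenCV has them; the pictures are not rectified), "R" (3x3) and "t" (3): a world point X has camera coordinates R X + t. Camera axes: x right, y down, z forward; pixel columns grow to the right and rows downward; lengths in mm; the calibration is good to about 2 mm. A picture is of the moment at which its call begins. camera_info takes no time and is no camera call.
- close_job(): hands the job in, once; it reports no verdict.
Trained networks look in the newest picture that a camera, given by its name, has taken for a name from the list of things; names that differ only in an ending like _2 or _b are one class to them, and where a whole thing is asked for, a point or a joint stands for the part that bears it (a point fixed in the world has none). Each returns a list of dicts, best first, with "p" (0 to 1); they miss things now and then, are a little off and sometimes report something else, mostly with a low value. They report only what shows in the picture. A call takes as long as a camera call.
- boxes_of(name, camera): "rect" ([left, top, right, bottom] in pixels, round what is visible of it).
- cut_out(name, camera): "mask" (384x512 bool, what is visible of it) and "rect" ([left, top, right, bottom] in pixels, round what is visible of it).
- tip_of(name, camera): "xy" ([column, row] in pixels: a listed point, or the origin of a listed thing).
The state is a dict: "t": time; "qpos": joint angles; "joint_vel": joint speeds; "tau": joint torques, N m; "position": TCP position; "ee_rot": TCP orientation; "ft_force": force on the tool from outside, world axes, zero at the start; "ft_torque": the same for the moment, N m; "grip_width": opening from 0.0 (shut) to 1.0 (fully open).
Only numpy, scipy, OpenCV 4.12 (cv2) and the standard library are available. Lean on these libraries where they do the work, as an engineer would, in place of code of your own. Each camera call takes 0.05 s, during which the arm holds its last target.

## Working session

There is one attempt and no reset: what is moved stays moved. The work goes in short steps, Python scripts to look and compute and a shell command to move; the robot and the scene stay as the last step left them, time stands still between calls to the robot, and variables do not carry over. Pictures are saved under pics/ and viewed, and the job is handed in when it is done.

```bash
ls; mkdir -p pics
python3 - <<'E'
from bench import *
import cv2
print(read_state())
for n in("side","top"):
    p,d=snapshot(n); cv2.imwrite(f"pics/{n}0.png",p[:,:,::-1]); c=camera_info(n); print(n,c)
E
```

```text
pics
{'t': 0.0, 'qpos': array([ 1.09148129e+00,  4.94211447e-01,  1.34611361e+00, -2.10056081e-05,
        1.30250493e+00, -9.55140244e-02]), 'joint_vel': array([ 0.00112117, -0.00136451,  0.00056033, -0.00020494,  0.00204864,
        0.00017888]), 'tau': array([ 1.36443938e-03, -8.82160950e+01, -3.83861697e+01, -7.06870765e-05,
        1.02343116e-02, -8.77393109e-05]), 'position': array([233.87759178, 579.21048758, 230.68861615]), 'ee_rot': array([-0.92265568,  1.36777643,  0.92165183]), 'ft_force': array([ 0.14817878,  0.27845959, -0.25271408]), 'ft_torque': array([ 0.01602696,  0.0524892 , -0.04153188]), 'grip_width': 0.9982982205673064}
side {'fx': 446.28209012605663, 'fy': 446.28209012605663, 'cx': 264.2436852422028, 'cy': 195.26335323820376, 'dist': array([-0.07066829,  0.        ,  0.        ,  0.        ,  0.        ]), 'R': array([[ 0.98002308, -0.19835101,  0.01454798],
       [-0.08434626, -0.4807567 , -0.87278789],
       [ 0.1801124 ,  0.85412521, -0.48788283]]), 't': array([-449.33809118,  100.4679076 , 1495.57590388])}
top {'fx': 392.7647261390857, 'fy': 392.7647261390857, 'cx': 256.6392368166975, 'cy': 186.09869542254216, 'dist': array([-0.11038808,  0.        ,  0.        ,  0.        ,  0.        ]), 'R': array([[ 0.01009176, -0.99994556, -0.00265387],
       [-0.98778988, -0.00955639, -0.15549866],
       [ 0.15546484,  0.00419072, -0.98783254]]), 't': array([   4.23645356,  481.86207379, 1228.62750502])}
```

View pics/side0.png

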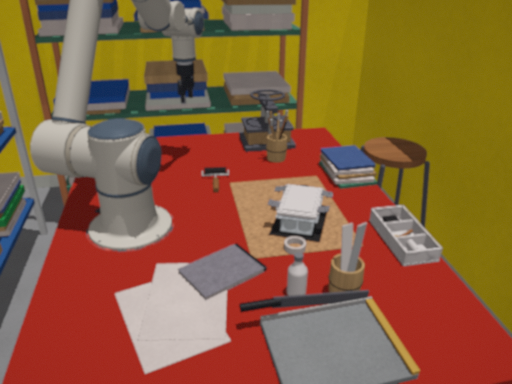

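View pics/top0.png

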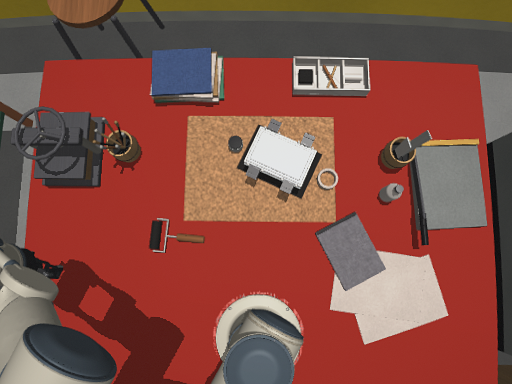

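The side view shows the box at about (300,205). In the top view the box is at about (281,158), with a tin at (236,144), tape at (328,179) and all four clips out. Next I'll measure the lid and clips.

```bash
cat > h.py <<'E'
from bench import *
import numpy as np, cv2
def K(c): return np.array([[c["fx"],0,c["cx"]],[0,c["fy"],c["cy"]],[0,0,1]])
def world(name,uv,z):  # z depth along axis
    c=camera_info(name); uv=np.asarray(uv,float).reshape(-1,1,2)
    n=cv2.undistortPoints(uv,K(c),np.array(c["dist"])).reshape(-1,2)
    z=np.asarray(z).reshape(-1,1); X=np.hstack([n*z,z])
    return (X-np.array(c["t"]))@np.array(c["R"])
def onplane(name,uv,h):
    c=camera_info(name); uv=np.asarray(uv,float).reshape(-1,1,2)
    n=cv2.undistortPoints(uv,K(c),np.array(c["dist"])).reshape(-1,2)
    R=np.array(c["R"]);d=np.hstack([n,np.ones((len(n),1))])@R; o=-R.T@np.array(c["t"])
    s=(h-o[2])/d[:,2]; return o+d*s[:,None]
def project(name,X):
    c=camera_info(name); R=np.array(c["R"])
    return cv2.projectPoints(np.asarray(X,float).reshape(-1,3),cv2.Rodrigues(R)[0],np.array(c["t"]),K(c),np.array(c["dist"]))[0].reshape(-1,2)
E
python3 - <<'E'
from h import *
pics={n:snapshot(n) for n in("top","side")}
np.savez("pics/d.npz",top=pics["top"][1],side=pics["side"][1],ptop=pics["top"][0],pside=pics["side"][0])
M={}
for cam in("top","side"):
  d=pics[cam][1]
  for n in("mat","lid","clip_near_left","clip_near_right","clip_far_left","clip_far_right","ink_tin","tape_roll"):
    for r in cut_out(n,cam)[:2]:
        m=r["mask"]; v,u=np.nonzero(m&(d>0))
        if len(v)<3: print(cam,n,r["p"],len(v)); continue
        W=world(cam,np.c_[u,v],d[v,u]); 
        print(cam,n,round(r["p"],2),r["rect"],len(v),"med",np.median(W,0).round(1),"z5-95",np.percentile(W[:,2],[5,50,95]).round(1))
        M.setdefault(cam+"_"+n,m)
np.savez("pics/m.npz",**M)
E
```

```text
top mat 0.83 [238.4, 119.7, 321.0, 198.8] 3776 med [561.5 -63.4  85.7] z5-95 [-0.4 85.7 91.8]
top lid 0.58 [243.9, 121.9, 313.7, 193.5] 3014 med [570.3 -63.7  86.8] z5-95 [79.3 86.8 92.1]
top clip_near_left 0.41 [242.3, 119.2, 316.1, 194.5] 3194 med [570.4 -64.   86.6] z5-95 [76.2 86.6 92.1]
top clip_near_right 0.64 [279.8, 182.2, 291.0, 194.8] 129 med [474.5 -84.9  89.3] z5-95 [84.3 89.3 95.1]
top clip_far_right 0.55 [297.8, 132.2, 314.9, 146.5] 165 med [ 625.4 -150.8   89.8] z5-95 [-0.9 89.8 95.8]
top ink_tin 0.47 [227.7, 136.1, 241.8, 152.7] 193 med [621.8  81.   43.6] z5-95 [19.4 43.6 48.1]
top ink_tin 0.27 [279.2, 182.7, 293.3, 194.7] 122 med [474.4 -83.5  89.4] z5-95 [84.2 89.4 95.3]
top tape_roll 0.5 [317.8, 166.6, 341.5, 192.5] 186 med [ 511.9 -224.1   21.8] z5-95 [ 2.8 21.8 27.2]
top tape_roll 0.41 [247.3, 165.6, 263.2, 177.4] 136 med [519.8  23.6  83.4] z5-95 [77.8 83.4 90.4]
side mat 0.79 [268.7, 183.3, 333.9, 243.1] 2625 med [ 556.  -125.8   79.1] z5-95 [-1.2 79.1 89.3]
side lid 0.6 [268.5, 185.6, 332.0, 220.2] 1474 med [562.8 -88.7  85.6] z5-95 [75.1 85.6 89.9]
side clip_near_left 0.4 [287.6, 254.0, 305.9, 294.7] 623 med [ 456.3 -441.    70.9] z5-95 [ 18.2  70.9 126.7]
side clip_near_right 0.6 [266.2, 200.2, 281.8, 207.0] 80 med [473.7 -86.2  87.5] z5-95 [ 1.6 87.5 92.1]
side clip_near_right 0.38 [325.1, 223.0, 365.0, 288.6] 1729 med [ 584.9 -469.1  100. ] z5-95 [ 45.3 100.  211.2]
side clip_far_left 0.57 [322.8, 188.8, 329.7, 196.4] 59 med [667.9 -47.4  83.1] z5-95 [80.5 83.1 88.4]
side tape_roll 0.57 [283.8, 238.8, 306.7, 255.0] 238 med [ 507.6 -228.6   15.1] z5-95 [ 1.8 15.1 23.3]
```

Run:
```python
import cv2
p=cv2.imread("pics/top0.png")[105:210,215:350]; cv2.imwrite("pics/topz.png",cv2.resize(p,None,fx=5.5,fy=5.5,interpolation=cv2.INTER_CUBIC))
p=cv2.imread("pics/side0.png")[165:260,225:355]; cv2.imwrite("pics/sidez.png",cv2.resize(p,None,fx=6,fy=6,interpolation=cv2.INTER_CUBIC))
```

```text
(no output)
```

View pics/topz.png

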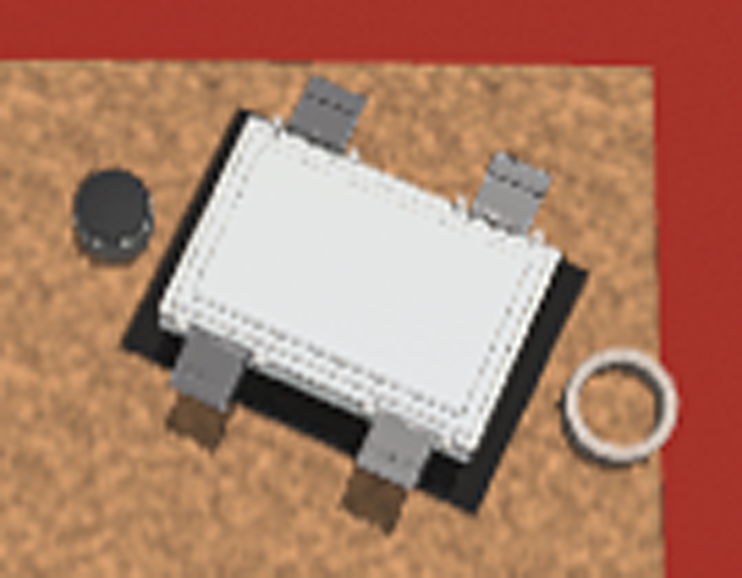

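View pics/sidez.png

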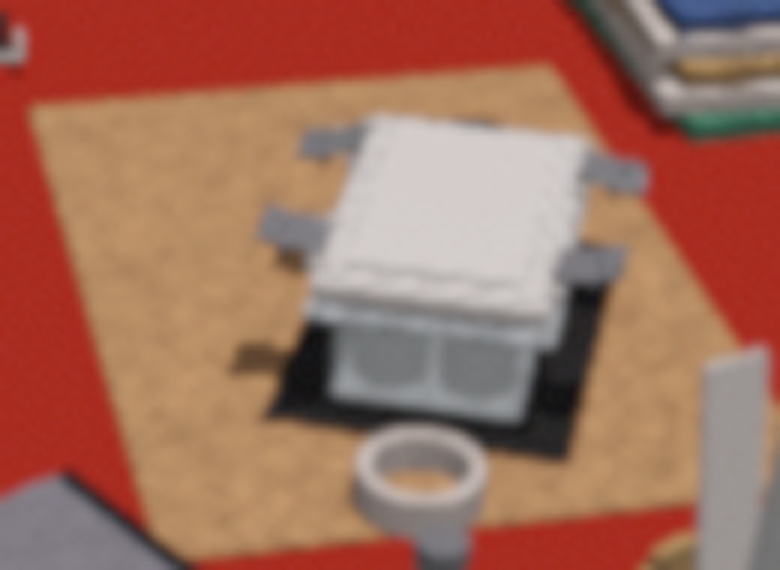

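The top crop shows the lid, turned about -0.4 rad, with the four clips sticking out. The tin is beyond the left end and the tape roll beyond the right end. Next I'll fit the lid rectangle.

Run:
```python
from h import *
D=np.load("pics/d.npz")
def rect(P):
    return cv2.minAreaRect(P.astype(np.float32))
p=D["ptop"].astype(int); 
v,u=np.mgrid[100:210,215:350]; v=v.ravel();u=u.ravel()
c=p[v,u]; white=(c.min(1)>185)&((c.max(1)-c.min(1))<25)
m=np.zeros(p.shape[:2],np.uint8); m[v[white],u[white]]=255
n,l,st,ce=cv2.connectedComponentsWithStats(m); k=1+np.argmax(st[1:,4]); print(st[k])
mm=(l==k)
vv,uu=np.nonzero(mm); 
# subpixel-ish: upscale
big=cv2.resize(p.astype(np.uint8),None,fx=4,fy=4,interpolation=cv2.INTER_CUBIC)
g=big.min(2)>150; gs=(big.max(2).astype(int)-big.min(2))<40; 
bm=(g&gs).astype(np.uint8); bm[:, :220*4]=0; bm[:400]=0; bm[205*4:]=0; bm[:,325*4:]=0
bm=cv2.morphologyEx(bm,cv2.MORPH_OPEN,np.ones((41,41),np.uint8))
n,l,st,ce=cv2.connectedComponentsWithStats(bm); k=1+np.argmax(st[1:,4])
vb,ub=np.nonzero(l==k); uv=np.c_[(ub+.5)/4-.5,(vb+.5)/4-.5]
for h in(80,87):
    r=rect(onplane("top",uv,h)[:,:2]); print(h,r)
d=D["top"]; v,u=np.nonzero(cv2.erode(mm.astype(np.uint8),np.ones((3,3)))*(d>0)); W=world("top",np.c_[u,v],d[v,u]); print("ztop",np.median(W[:,2]),np.std(W[:,2]))
d=D["side"]; Ms=np.load("pics/m.npz"); v,u=np.nonzero(cv2.erode(Ms["side_lid"].astype(np.uint8),np.ones((5,5)))*(d>0)); W=world("side",np.c_[u,v],d[v,u]); print("zside",np.median(W[:,2]))
# dark mat
dk=(big.max(2)<50).astype(np.uint8); dk[:, :236*4]=0; dk[:105*4]=0; dk[205*4:]=0; dk[:,330*4:]=0
vb,ub=np.nonzero(cv2.morphologyEx(dk,cv2.MORPH_OPEN,np.ones((9,9),np.uint8))); W=onplane("top",np.c_[(ub+.5)/4-.5,(vb+.5)/4-.5],2)
print("mat",rect(W[:,:2]))
```

```text
[ 244  127   73   60 2356]
80 ((572.2408447265625, -63.837486267089844), (197.7483367919922, 135.61180114746094), 66.05093383789062)
87 ((570.5767211914062, -63.446327209472656), (196.60304260253906, 134.82640075683594), 66.05094909667969)
ztop 87.68558090303625 2.9148273397562763
zside 86.21234551977201
mat ((573.8509521484375, -65.16921997070312), (236.13262939453125, 163.96734619140625), 64.95559692382812)
```

```bash
cat >> h.py <<'E'
YAW=np.deg2rad(66.05-90); C=np.array([571.,-63.6])
def box(bx,by,z,C=C,yaw=YAW):
    c,s=np.cos(yaw),np.sin(yaw); return np.array([C[0]+c*bx-s*by,C[1]+s*bx+c*by,z])
E
python3 - <<'E'
from h import *
from scipy.spatial.transform import Rotation as Ro
s=read_state(); print(s["t"],Ro.from_rotvec(s["ee_rot"]).as_matrix().round(3))
D=np.load("pics/d.npz")
for cam,(x0,y0,x1,y1),f in(("top",(215,105,350,210),5.5),("side",(225,165,355,260),6)):
    im=cv2.cvtColor(D["p"+cam],cv2.COLOR_RGB2BGR)[y0:y1,x0:x1]; im=cv2.resize(im,None,fx=f,fy=f,interpolation=cv2.INTER_CUBIC)
    def dr(P,col):
        q=project(cam,P); q=((q+.5-[x0,y0])*f).astype(int); cv2.polylines(im,[q.reshape(-1,1,2)],True,col,1)
    dr([box(a,b,87) for a,b in((66,99),(66,-99),(-66,-99),(-66,99))],(0,0,255))
    for sx in(1,-1):
        for sy in(1,-1):
            h=81
            dr([box(sx*a,sy*58+b,h) for a,b in((66,-18),(66,18),(101,18),(101,-18))],(0,255,0))
    cv2.imwrite(f"pics/ov_{cam}.png",im)
d=D["top"]
# clip heights profile from depth
for nm,sx,sy in(("nl",-1,1),("nr",-1,-1),("fl",1,1),("fr",1,-1)):
    for r in(6,14,22,30):
        P=np.array([box(sx*(66+r),sy*58+b,85) for b in(-12,-6,0,6,12)]); uv=project("top",P).round().astype(int)
        W=world("top",uv,d[uv[:,1],uv[:,0]]); print(nm,r,W[:,2].round(0))
E
```

```text
1.0 [[ 0.    -0.927  0.374]
 [ 0.     0.374  0.927]
 [-1.    -0.     0.   ]]
nl 6 [90. 84. 87. 92. 86.]
nl 14 [80. 86. 80. 83. 84.]
nl 22 [81. 85. 83. 84. 82.]
nl 30 [81. 82. 83. 79. 77.]
nr 6 [90. 84. 88. 87. 89.]
nr 14 [91. 92. 92. 84. 94.]
nr 22 [91. 91. 93. 90. 92.]
nr 30 [93. 95. 92. 89. 93.]
fl 6 [87. 91. 88. 85. 83.]
fl 14 [83. 87. 82. 91. 84.]
fl 22 [86. 87. 84. 80. 85.]
fl 30 [79. 83. 79. 79. 82.]
fr 6 [1289.   83.   87.   92.   86.]
fr 14 [91. 91. 91. 93. 84.]
fr 22 [88. 91. 94. 93. 91.]
fr 30 [93. 95. 97. 96. 90.]
```

View pics/ov_top.png

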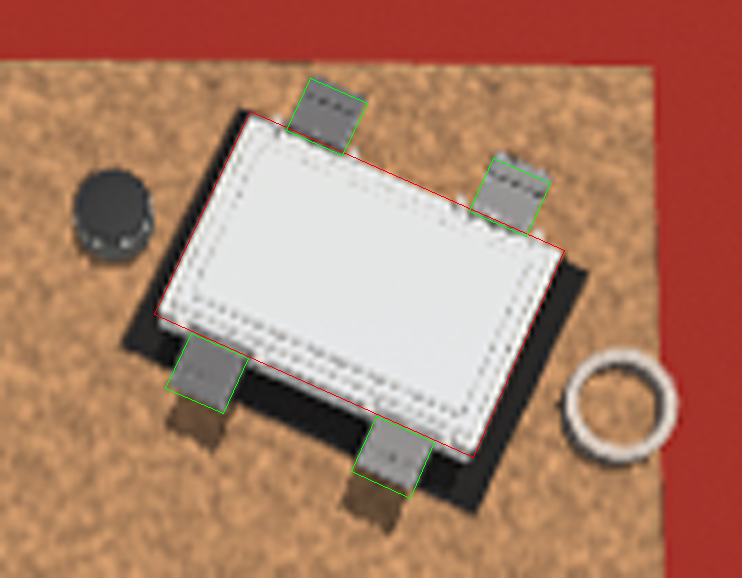

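View pics/ov_side.png

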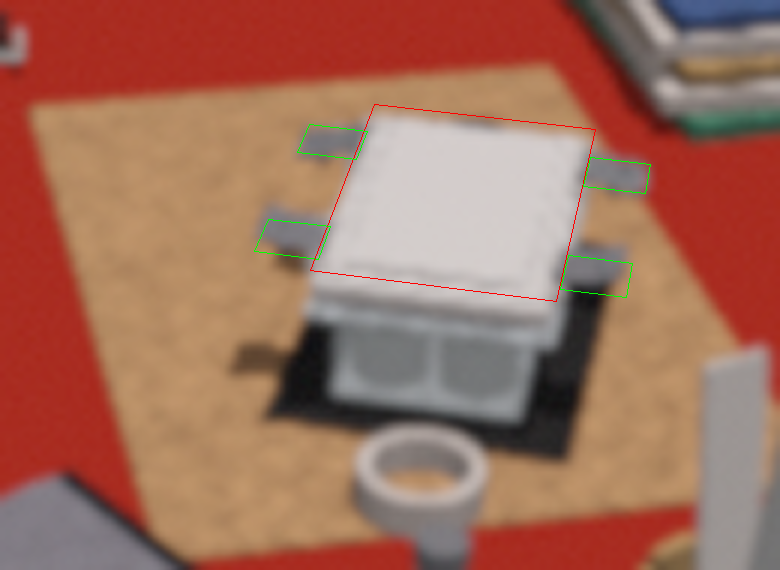

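The overlay matches the lid and clips to about 2–3 mm, and the depth says the lid top is at about 87 mm, so roughly 5 mm proud. Now to work out the transit to above the lid.

```bash
cat >> h.py <<'E'
from scipy.spatial.transform import Rotation as Ro
def where():
    s=read_state(); p=s["position"]; c,sn=np.cos(YAW),np.sin(YAW); d=p[:2]-C
    R=Ro.from_rotvec(s["ee_rot"]).as_matrix()
    ff=s["ft_force"]
    print("t",round(s["t"],2),"box xy",(c*d[0]+sn*d[1]).round(1),(-sn*d[0]+c*d[1]).round(1),"z",p[2].round(1),"F box",(c*ff[0]+sn*ff[1]).round(1),(-sn*ff[0]+c*ff[1]).round(1),ff[2].round(1),"grip",round(s["grip_width"],2))
    return s,R
def need(target):
    s,R=where(); d=R.T@(np.asarray(target)-s["position"])/10
    Rt=np.array([[0,-np.cos(YAW),-np.sin(YAW)],[0,-np.sin(YAW),np.cos(YAW)],[-1,0,0]])
    print("shift cm",d.round(2),"turn",Ro.from_matrix(R.T@Rt).as_rotvec().round(3))
E
python3 - <<'E'
from h import *
need(box(0,0,130))
E
```

```text
t 1.0 box xy -569.1 451.0 z 231.3 F box -0.4 -0.3 -0.1 grip 1.0
shift cm [ 10.13 -55.33 -47.02] turn [0.034 0.    0.   ]
```

```bash
python3 -m creep '[[0,-3.7,-3.1,0.01,0,0],[0,-3.7,-3.1,0.01,0,0],[0,-3.7,-3.1,0.01,0,0],[0,-3.7,-3.1,0,0,0],[0,-3.7,-3.1,0,0,0],[0,-3.7,-3.1,0,0,0],[0,-3.7,-3.1,0,0,0],[0,-3.7,-3.1,0,0,0]]' 1 20
python3 - <<'E'
from h import *
need(box(0,0,130))
E
```

```text
t: 2.0
position: [412.2, 227.6, 231.5]
ee_rot: [-0.902, 1.371, 0.902]
ft_force: [-0.5, 0.5, 0.4]
grip_width: 0.002
t 2.0 box xy -263.4 201.7 z 231.5 F box -0.6 0.3 0.4 grip 0.0
shift cm [ 10.13 -26.15 -20.43] turn [0.009 0.004 0.002]
```

```bash
python3 -m creep '[[0,-3.7,-2.9,0.01,0,0],[0,-3.7,-2.9,0,0,0],[0,-3.7,-2.9,0,0,0],[0,-3.7,-2.9,0,0,0],[1,-3.7,-2.9,0,0,0],[1.5,-3.7,-2.9,0,0,0],[2,-2,-1.5,0,0,0],[1,0,0,0,0,0]]'
python3 - <<'E'
from h import *
need(box(0,0,105))
E
```

```text
t: 3.0
position: [563.2, -56.4, 176.8]
ee_rot: [-0.893, 1.371, 0.888]
ft_force: [0.0, 1.0, 0.1]
grip_width: -0.003
t 3.0 box xy -10.0 3.4 z 176.8 F box -0.4 0.9 0.1 grip -0.0
shift cm [ 7.19 -0.95 -0.38] turn [-0.006  0.006  0.008]
```

```bash
python3 -m creep '[[2,-0.5,-0.2,0,0.006,0.008],[2,-0.4,-0.2,0,0,0],[2,0,0,0,0,0],[1,0,0,0,0,0],[0.3,0,0,0,0,0]]'
python3 - <<'E'
from h import *
need(box(0,0,91))
E
```

```text
t: 3.62
position: [569.4, -60.8, 99.7]
ee_rot: [-0.893, 1.382, 0.896]
ft_force: [-0.3, 0.1, 0.2]
grip_width: 0.006
t 3.62 box xy -2.6 1.9 z 99.7 F box -0.3 -0.0 0.2 grip 0.01
shift cm [ 0.87 -0.26 -0.19] turn [-0.003 -0.001 -0.003]
```

```bash
python3 -m creep '[[0.4,-0.2,-0.2,0,0,0],[0.3,0,0,0,0,0],[0.2,0,0,0,0,0]]'; python3 -m creep '[[0.2,0,0,0,0,0]]';python3 -m creep '[[0.15,0,0,0,0,0]]'; python3 -m creep '[[0.15,0,0,0,0,0]]'
```

```text
t: 4.0
position: [571.1, -63.5, 91.3]
ee_rot: [-0.894, 1.38, 0.895]
ft_force: [-0.8, 0.5, -0.0]
grip_width: -0.001
t: 4.12
position: [571.3, -63.5, 89.4]
ee_rot: [-0.894, 1.38, 0.894]
ft_force: [0.5, -0.6, -0.4]
grip_width: 0.003
t: 4.25
position: [571.3, -63.5, 88.0]
ee_rot: [-0.894, 1.38, 0.894]
ft_force: [-1.7, 0.1, 4.4]
grip_width: 0.001
t: 4.38
position: [571.3, -63.5, 86.7]
ee_rot: [-0.894, 1.38, 0.894]
ft_force: [-1.7, 0.4, 4.1]
grip_width: 0.002
```

```bash
for i in 1 ; do python3 -m creep '[[0.12,0,0,0,0,0]]'; python3 -m creep '[[0.12,0,0,0,0,0]]'; python3 -m creep '[[0.12,0,0,0,0,0]]'; done
```

```text
t: 4.5
position: [571.4, -63.5, 85.5]
ee_rot: [-0.895, 1.38, 0.894]
ft_force: [-0.2, 0.6, 4.0]
grip_width: -0.001
t: 4.62
position: [571.3, -63.5, 84.3]
ee_rot: [-0.895, 1.38, 0.894]
ft_force: [-1.3, 1.6, 4.3]
grip_width: -0.003
t: 4.75
position: [571.3, -63.5, 83.0]
ee_rot: [-0.895, 1.38, 0.894]
ft_force: [-2.0, 0.0, 3.5]
grip_width: -0.001
```

```bash
python3 -m creep '[[0.07,0,0,0,0,0]]'; python3 -m creep '[[0.07,0,0,0,0,0]]'; python3 -m creep '[[0.05,0,0,0,0,0]]'
```

```text
t: 4.88
position: [571.3, -63.5, 82.3]
ee_rot: [-0.895, 1.38, 0.894]
ft_force: [-1.7, 0.7, 4.3]
grip_width: 0.0
t: 5.0
position: [571.3, -63.5, 81.5]
ee_rot: [-0.895, 1.379, 0.894]
ft_force: [-1.4, 0.8, 7.4]
grip_width: -0.001
t: 5.12
position: [571.3, -63.5, 81.2]
ee_rot: [-0.895, 1.379, 0.894]
ft_force: [-3.7, 0.8, 10.3]
grip_width: 0.003
```

```bash
python3 -m creep '[[0.06,0,0,0,0,0]]'; python3 -m creep '[[0.06,0,0,0,0,0]]'
```

```text
t: 5.25
position: [571.4, -63.5, 81.0]
ee_rot: [-0.895, 1.379, 0.894]
ft_force: [-5.1, 0.8, 15.1]
grip_width: -0.002
t: 5.38
position: [571.4, -63.5, 80.9]
ee_rot: [-0.895, 1.379, 0.894]
ft_force: [-5.9, 0.2, 16.2]
grip_width: -0.001
```

The lid has bottomed out: z stalls at 81 while the force rises to 16 N. Now I'll lift off and go to the near-left clip, box position (-93, 58).

```bash
python3 -m creep '[[0,0,0,0,0,0],[-1,0,0,0,0,0],[-2.0,0,0,0,0,0],[0,2.3,1.5,0,0,0],[0,2.4,1.5,0,0,0],[0,2.4,1.5,0,0,0],[0,2.0,1.2,0,0,0],[0,0,0,0,0,0]]'
python3 - <<'E'
from h import *
need(box(-93,58,95))
D=np.load("pics/d.npz")
for n in("top","side"):
    p,d=snapshot(n); x0,y0,x1,y1,f=(215,105,350,210,5.5) if n=="top" else (225,165,355,260,6)
    cv2.imwrite(f"pics/{n}1.png",cv2.resize(p[y0:y1,x0:x1,::-1],None,fx=f,fy=f,interpolation=cv2.INTER_CUBIC))
E
```

```text
t: 6.38
position: [511.0, 27.9, 113.7]
ee_rot: [-0.896, 1.377, 0.891]
ft_force: [0.0, 0.2, 0.7]
grip_width: 0.001
t 6.38 box xy -91.9 59.3 z 113.7 F box -0.0 0.2 0.7 grip 0.0
shift cm [ 1.87  0.11 -0.13] turn [-0.003  0.     0.004]
```

View pics/side1.png

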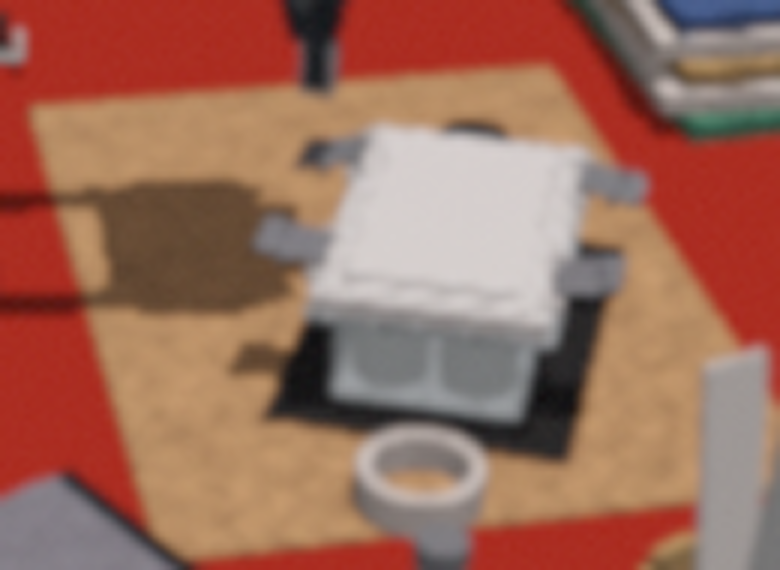

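View pics/top1.png

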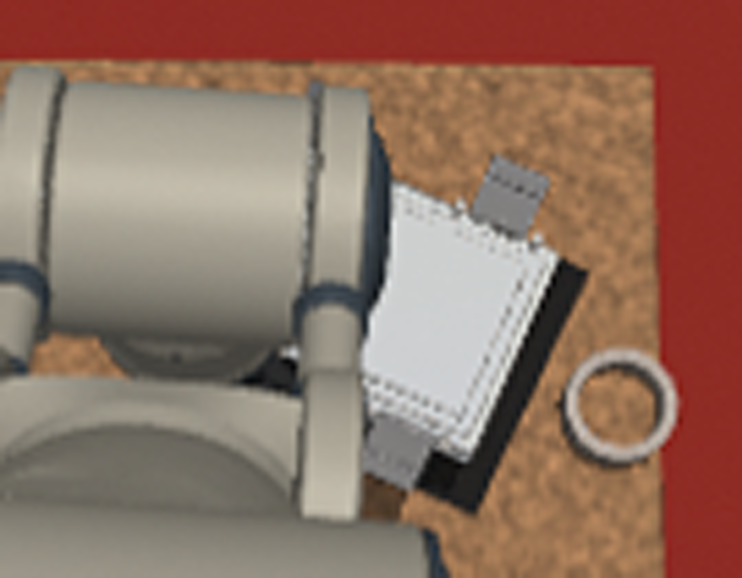

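The side view shows the lid lower on the body, with all clips still open and the finger over the near-left clip. I'll check the lid height by depth.

```bash
python3 - <<'E'
from h import *
D=np.load("pics/d.npz"); _,d=snapshot("side")
def med(d,h):
    P=np.array([box(a,b,h) for a in range(-45,46,5) for b in range(-70,71,5)]); uv=project("side",P).round().astype(int)
    W=world("side",uv,d[uv[:,1],uv[:,0]]); return np.median(W[:,2]),W[:,2].std()/17
print(med(D["side"],87),med(d,82))
E
python3 -m creep '[[1,0.1,-0.1,0,0,0],[1,0.1,0,0,0,0],[0.8,0,0,0,0,0],[0.8,0,0,0,0,0]]'; python3 -c "from h import *; where()"
```

```text
(np.float64(87.40452652043975), np.float64(3.6794192217324113)) (np.float64(80.17955914227541), np.float64(4.149317733653164))
t: 7.02
position: [511.3, 25.0, 75.0]
ee_rot: [-0.894, 1.377, 0.887]
ft_force: [0.6, -0.2, 1.5]
grip_width: 0.002
t 7.03 box xy -90.6 56.7 z 75.0 F box 0.7 0.0 1.5 grip 0.0
```

```bash
python3 -c "from h import *; need(box(-94,58,60))"; python3 -m creep '[[0.3,0.3,0,0,0,0],[0.5,0.1,0.1,0,0,0],[0.5,0,0,0,0,0]]'; python3 -c "from h import *; need(box(-94,58,40))"
```

```text
t 7.03 box xy -90.6 56.7 z 75.0 F box 0.7 0.0 1.5 grip 0.0
shift cm [1.49 0.35 0.12] turn [-0.006  0.001  0.006]
t: 7.4
position: [508.0, 27.7, 60.9]
ee_rot: [-0.894, 1.377, 0.887]
ft_force: [-1.3, 0.1, 1.4]
grip_width: -0.0
t 7.4 box xy -94.6 57.9 z 60.9 F box -1.2 -0.4 1.4 grip -0.0
shift cm [ 2.09 -0.05  0.01] turn [-0.006  0.001  0.006]
```

```bash
python3 -m creep '[[0.6,0,0,0,0,0],[0.6,0,0,0,0,0]]'; python3 -c "from h import *; where()"; python3 -m creep '[[0.5,0,0,0,0,0],[0.3,0,0,0,0,0]]'; python3 -c "from h import *; where()"
```

```text
t: 7.65
position: [508.0, 27.8, 48.2]
ee_rot: [-0.894, 1.377, 0.887]
ft_force: [-0.6, -0.1, 0.6]
grip_width: 0.001
t 7.65 box xy -94.6 57.9 z 48.2 F box -0.5 -0.3 0.6 grip 0.0
t: 7.9
position: [507.9, 27.8, 39.3]
ee_rot: [-0.894, 1.377, 0.888]
ft_force: [-0.1, -0.4, 0.6]
grip_width: 0.003
t 7.9 box xy -94.8 57.9 z 39.3 F box 0.1 -0.4 0.6 grip 0.0
```

Run:
```python
from h import *
n="side"
p,d=snapshot(n); x0,y0,x1,y1,f=(225,165,355,260,6)
cv2.imwrite(f"pics/{n}2.png",cv2.resize(p[y0:y1,x0:x1,::-1],None,fx=f,fy=f,interpolation=cv2.INTER_CUBIC))
```

```text
(no output)
```

View pics/side2.png

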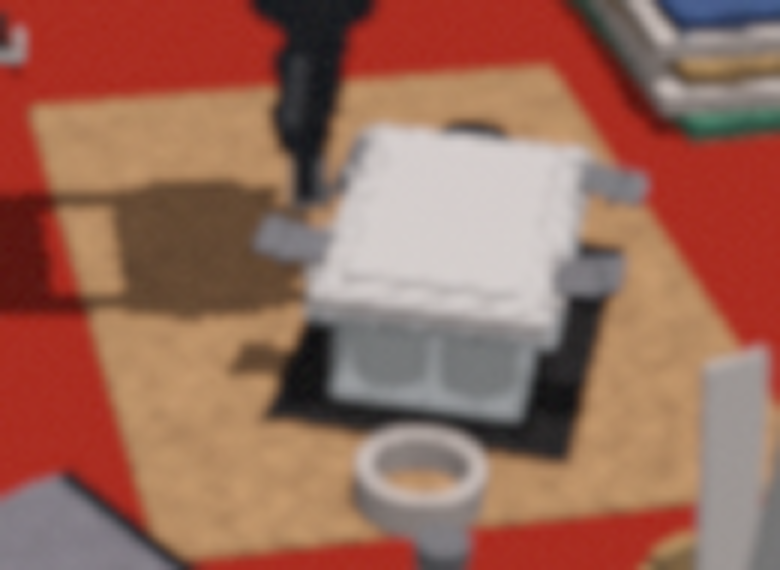

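The near-left clip is folded down behind the finger, so I'll press inwards.

```bash
python3 -m creep '[[0,-0.2,0,0,0,0],[0,-0.15,0,0,0,0]]'; python3 -m creep '[[0,-0.1,0,0,0,0]]';python3 -m creep '[[0,-0.1,0,0,0,0]]'; python3 -c "from h import *; where()"
```

```text
t: 8.2
position: [509.9, 26.5, 38.8]
ee_rot: [-0.893, 1.379, 0.889]
ft_force: [-5.3, 3.4, -5.0]
grip_width: 0.003
t: 8.32
position: [510.1, 26.3, 38.6]
ee_rot: [-0.892, 1.381, 0.891]
ft_force: [-3.3, 4.5, -3.3]
grip_width: -0.001
t: 8.45
position: [510.2, 26.1, 38.5]
ee_rot: [-0.891, 1.382, 0.892]
ft_force: [-3.7, 5.5, -2.2]
grip_width: 0.001
t 8.45 box xy -92.0 57.4 z 38.5 F box -5.5 3.5 -2.2 grip 0.0
```

```bash
python3 -m creep '[[0,-0.15,0,0,0,0]]'; python3 -m creep '[[0,-0.18,0,0,0,0]]';python3 -m creep '[[0,-0.2,0,0,0,0]]'; python3 -c "from h import *; need(box(-83,58,40))"
```

```text
t: 8.57
position: [510.7, 25.9, 38.3]
ee_rot: [-0.89, 1.383, 0.893]
ft_force: [-5.0, 5.5, -2.8]
grip_width: -0.002
t: 8.7
position: [511.2, 25.5, 38.1]
ee_rot: [-0.888, 1.385, 0.895]
ft_force: [-5.4, 6.8, -3.3]
grip_width: 0.002
t: 8.82
position: [511.7, 25.2, 37.8]
ee_rot: [-0.887, 1.387, 0.896]
ft_force: [-4.9, 8.5, -4.3]
grip_width: 0.0
t 8.82 box xy -90.2 57.1 z 37.8 F box -8.0 5.7 -4.3 grip 0.0
shift cm [-0.23 -0.72  0.09] turn [-0.007 -0.002 -0.008]
```

```bash
for i in 1; do python3 -m creep '[[-0.04,-0.22,0.03,0,0,-0.004]]'; python3 -m creep '[[-0.04,-0.22,0.03,0,0,-0.004]]';python3 -m creep '[[-0.04,-0.22,0.03,0,0,-0.004]]'; done; python3 -c "from h import *; need(box(-83,58,40))"
```

```text
t: 8.95
position: [512.2, 25.1, 37.7]
ee_rot: [-0.888, 1.387, 0.896]
ft_force: [-7.5, 6.6, -6.0]
grip_width: -0.005
t: 9.07
position: [512.5, 24.9, 37.6]
ee_rot: [-0.888, 1.388, 0.895]
ft_force: [-6.9, 4.6, -5.3]
grip_width: 0.001
t: 9.2
position: [512.8, 24.7, 37.5]
ee_rot: [-0.889, 1.388, 0.894]
ft_force: [-6.5, 5.0, -5.5]
grip_width: -0.001
t 9.2 box xy -89.0 57.1 z 37.5 F box -8.0 1.9 -5.5 grip -0.0
shift cm [-0.25 -0.6   0.09] turn [-0.007 -0.004 -0.007]
```

```bash
python3 -m creep '[[-0.05,-0.28,0.03,0,0,-0.003]]'; python3 -m creep '[[-0.05,-0.28,0.03,0,0,-0.003]]';python3 -m creep '[[-0.05,-0.28,0.03,0,0,-0.003]]';  python3 -c "from h import *; need(box(-83,58,40))"
```

```text
t: 9.32
position: [513.7, 24.3, 37.5]
ee_rot: [-0.889, 1.389, 0.894]
ft_force: [-6.2, 3.0, -5.3]
grip_width: 0.002
t: 9.45
position: [515.3, 23.5, 37.7]
ee_rot: [-0.89, 1.389, 0.894]
ft_force: [-1.9, 1.4, -2.6]
grip_width: 0.002
t: 9.57
position: [518.0, 22.6, 38.3]
ee_rot: [-0.892, 1.388, 0.891]
ft_force: [-8.2, 4.4, -3.0]
grip_width: -0.0
t 9.57 box xy -83.4 57.3 z 38.3 F box -9.3 0.6 -3.0 grip -0.0
shift cm [-0.17 -0.04  0.07] turn [-0.007 -0.006 -0.003]
```

The force dropped and then rose at box x -83, which looks like the snap. I'll retract, then go over to the far-right clip.

```bash
python3 -m creep '[[0,0.8,0,0,0,0],[0,1.5,0,0,0,0],[-2,0.6,0,0,0,0],[-3,0,0,0,0,0],[-2.5,0,0,0,0,0],[0,-2,-1,0,0,0],[0,-4,-2.5,0,0,0],[0,-4,-2.5,0,0,0]]'; python3 -m creep '[[0,-4,-2.5,0,0,0],[0,-4,-2.5,0,0,0],[0,-3,-1,0,0,0],[0,0,0,0,0,0]]'
python3 - <<'E'
from h import *
need(box(95,-58,95))
for n in("top","side"):
    p,d=snapshot(n); x0,y0,x1,y1,f=(215,105,350,210,5.5) if n=="top" else (225,165,355,260,6)
    cv2.imwrite(f"pics/{n}3.png",cv2.resize(p[y0:y1,x0:x1,::-1],None,fx=f,fy=f,interpolation=cv2.INTER_CUBIC))
E
```

```text
t: 10.58
position: [555.5, -60.3, 115.5]
ee_rot: [-0.897, 1.384, 0.894]
ft_force: [0.8, -0.5, 0.3]
grip_width: 0.006
t: 11.08
position: [634.2, -169.1, 111.5]
ee_rot: [-0.894, 1.386, 0.89]
ft_force: [-0.6, 0.7, -0.0]
grip_width: 0.005
t 11.07 box xy 100.6 -70.7 z 111.5 F box -0.9 0.4 -0.0 grip 0.01
shift cm [1.64 0.56 1.28] turn [-0.006 -0.006 -0.001]
```

View pics/side3.png

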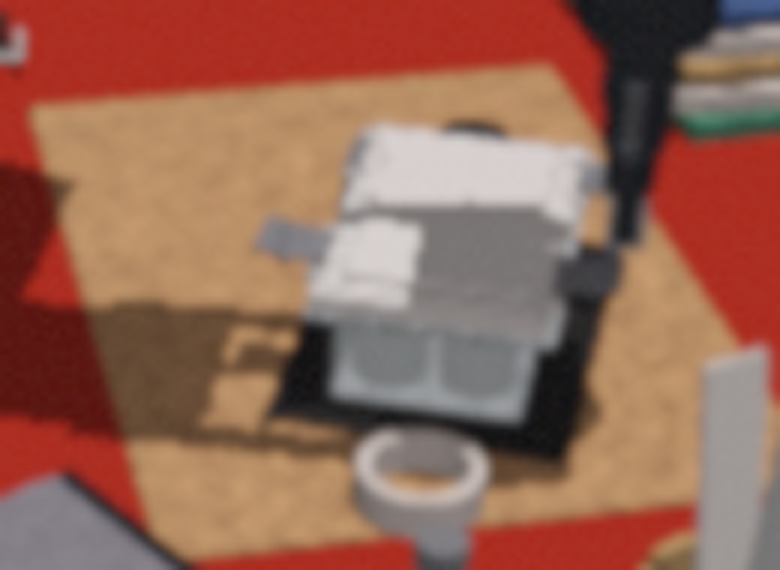

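View pics/top3.png

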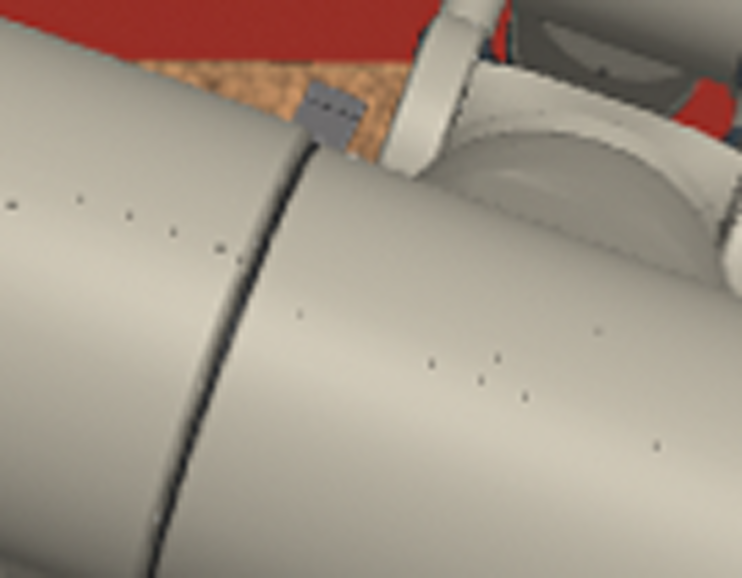

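Near-left is now tight against the side in the side view, with nothing sticking out at (320,150). Next is far right.

```bash
python3 -m creep '[[0,0.5,1.2,0,-0.006,0],[0.8,0.1,0.1,0,0,0],[0.8,0,0,0,0,0],[0.6,0,0,0,0,0]]';  python3 -c "from h import *; need(box(95,-58,60))"
```

```text
t: 11.68
position: [630.5, -149.2, 88.0]
ee_rot: [-0.891, 1.381, 0.898]
ft_force: [0.6, 0.7, 0.8]
grip_width: 0.003
t 11.68 box xy 89.1 -54.0 z 88.0 F box 0.3 0.9 0.8 grip 0.0
shift cm [ 2.8 -0.6 -0.4] turn [-0.002  0.    -0.004]
```

```bash
python3 -m creep '[[0,-0.6,-0.4,0,0,0],[0.6,0,0,0,0,0]]'; python3 -c "from h import *; where()"; python3 -m creep '[[0.6,0,0,0,0,0],[0.6,0,0,0,0,0]]';  python3 -c "from h import *; need(box(95,-58,40))"
```

```text
t: 11.92
position: [634.9, -155.9, 81.6]
ee_rot: [-0.892, 1.381, 0.897]
ft_force: [1.2, -0.1, 0.3]
grip_width: -0.003
t 11.93 box xy 95.9 -58.4 z 81.6 F box 1.1 0.4 0.3 grip -0.0
t: 12.18
position: [634.8, -156.1, 68.8]
ee_rot: [-0.891, 1.381, 0.897]
ft_force: [-2.5, 0.5, 2.2]
grip_width: -0.001
t 12.18 box xy 95.9 -58.6 z 68.8 F box -2.5 -0.5 2.2 grip -0.0
shift cm [2.88 0.08 0.06] turn [-0.003  0.    -0.004]
```

```bash
python3 -m creep '[[0.6,0,0,0,0,0],[0.6,0,0,0,0,0]]'; python3 -c "from h import *; where()"; python3 -m creep '[[0.6,0,0,0,0,0],[0.6,0,0,0,0,0],[0.4,0,0,0,0,0]]';  python3 -c "from h import *; need(box(95,-58,40))"
```

```text
t: 12.42
position: [634.8, -156.1, 55.9]
ee_rot: [-0.892, 1.381, 0.897]
ft_force: [0.6, -0.0, 1.0]
grip_width: 0.001
t 12.43 box xy 95.8 -58.6 z 55.9 F box 0.5 0.2 1.0 grip 0.0
t: 12.8
position: [634.7, -156.0, 38.5]
ee_rot: [-0.891, 1.381, 0.897]
ft_force: [-0.5, -0.3, 0.5]
grip_width: 0.003
t 12.8 box xy 95.7 -58.6 z 38.5 F box -0.3 -0.5 0.5 grip 0.0
shift cm [-0.15  0.08  0.06] turn [-0.003  0.    -0.004]
```

Press inwards with +y in the tool frame.

```bash
python3 -m creep '[[0,0.2,0,0,0,0],[0,0.2,0,0,0,0]]'; python3 -m creep '[[0,0.2,0,0,0,0]]';python3 -m creep '[[0,0.2,0,0,0,0]]'; python3 -c "from h import *; need(box(85,-58,40))"
```

```text
t: 13.05
position: [632.0, -154.9, 38.3]
ee_rot: [-0.893, 1.38, 0.895]
ft_force: [8.2, -3.8, -7.5]
grip_width: 0.003
t: 13.18
position: [631.5, -154.6, 38.6]
ee_rot: [-0.895, 1.378, 0.893]
ft_force: [9.3, -3.5, -7.0]
grip_width: -0.0
t: 13.3
position: [631.2, -154.5, 39.0]
ee_rot: [-0.897, 1.376, 0.89]
ft_force: [9.9, -4.8, -7.7]
grip_width: 0.0
t 13.3 box xy 91.9 -58.6 z 39.0 F box 11.0 -0.4 -7.7 grip 0.0
shift cm [-0.1   0.69  0.06] turn [-0.003  0.001  0.005]
```

```bash
python3 -m creep '[[0,0.2,0,0,0,0.004]]'; python3 -m creep '[[0,0.22,0,0,0,0.004]]';python3 -m creep '[[0,0.22,0,0,0,0.004]]'; python3 -m creep '[[0,0.22,0,0,0,0.004]]'; python3 -c "from h import *; need(box(85,-58,40))"
```

```text
t: 13.42
position: [630.9, -154.3, 39.5]
ee_rot: [-0.896, 1.376, 0.891]
ft_force: [9.5, -4.4, -7.9]
grip_width: -0.003
t: 13.55
position: [630.5, -154.1, 39.9]
ee_rot: [-0.896, 1.376, 0.891]
ft_force: [9.4, -5.0, -7.4]
grip_width: 0.002
t: 13.68
position: [630.1, -153.9, 40.4]
ee_rot: [-0.896, 1.376, 0.891]
ft_force: [7.9, -4.0, -4.1]
grip_width: 0.004
t: 13.8
position: [629.5, -153.6, 41.0]
ee_rot: [-0.895, 1.376, 0.892]
ft_force: [7.6, -3.9, -3.7]
grip_width: 0.0
t 13.8 box xy 90.0 -58.5 z 41.0 F box 8.5 -0.5 -3.7 grip 0.0
shift cm [0.1  0.5  0.05] turn [-0.003  0.002  0.004]
```

```bash
python3 -m creep '[[0.1,0.25,0,0,0,0.002]]'; python3 -m creep '[[0.1,0.25,0,0,0,0.002]]';python3 -m creep '[[0.06,0.25,0,0,0,0.002]]'; python3 -c "from h import *; need(box(85,-58,40))"
```

```text
t: 13.92
position: [628.6, -153.2, 40.6]
ee_rot: [-0.896, 1.375, 0.891]
ft_force: [6.8, -3.8, -3.4]
grip_width: 0.002
t: 14.05
position: [627.2, -152.5, 40.0]
ee_rot: [-0.896, 1.375, 0.891]
ft_force: [2.9, -2.5, -1.9]
grip_width: -0.004
t: 14.18
position: [624.8, -151.4, 39.6]
ee_rot: [-0.895, 1.376, 0.892]
ft_force: [3.2, -1.6, 0.6]
grip_width: 0.001
t 14.18 box xy 84.8 -58.5 z 39.6 F box 3.6 -0.2 0.6 grip 0.0
shift cm [-0.04 -0.02  0.05] turn [-0.003  0.002  0.003]
```

```bash
python3 -m creep '[[0,0.15,0,0,0,0]]'; python3 -m creep '[[0,0.15,0,0,0,0.00]]'; python3 -c "from h import *; need(box(85,-58,40))"
```

```text
t: 14.3
position: [624.4, -151.3, 39.8]
ee_rot: [-0.896, 1.375, 0.89]
ft_force: [12.5, -6.4, -10.2]
grip_width: 0.003
t: 14.42
position: [624.5, -151.4, 40.1]
ee_rot: [-0.898, 1.373, 0.887]
ft_force: [11.0, -5.4, -8.5]
grip_width: -0.001
t 14.43 box xy 84.5 -58.5 z 40.1 F box 12.3 -0.5 -8.5 grip -0.0
shift cm [ 0.01 -0.05  0.05] turn [-0.003  0.002  0.009]
```

The hard stop is reached at box x 84.5, so far right has snapped. I'll retract and check before going on.

```bash
python3 -m creep '[[0,-0.8,0,0,0,0.007],[0,-1.5,0,0,0,0],[-2,-0.6,0,0,0,0],[-3,0,0,0,0,0],[-2.5,0,0,0,0,0],[0,0,0,0,0,0]]'
python3 - <<'E'
from h import *
need(box(-95,-58,112))
for n in("top","side"):
    p,d=snapshot(n); x0,y0,x1,y1,f=(215,105,350,210,5.5) if n=="top" else (225,165,355,260,6)
    cv2.imwrite(f"pics/{n}4.png",cv2.resize(p[y0:y1,x0:x1,::-1],None,fx=f,fy=f,interpolation=cv2.INTER_CUBIC))
E
```

```text
t: 15.18
position: [650.7, -163.3, 117.0]
ee_rot: [-0.89, 1.38, 0.898]
ft_force: [-0.6, 0.2, -1.0]
grip_width: 0.001
t 15.18 box xy 113.3 -58.7 z 117.0 F box -0.6 -0.0 -1.0 grip 0.0
shift cm [5.900e-01 2.083e+01 1.000e-02] turn [-0.003  0.002 -0.005]
```

View pics/side4.png

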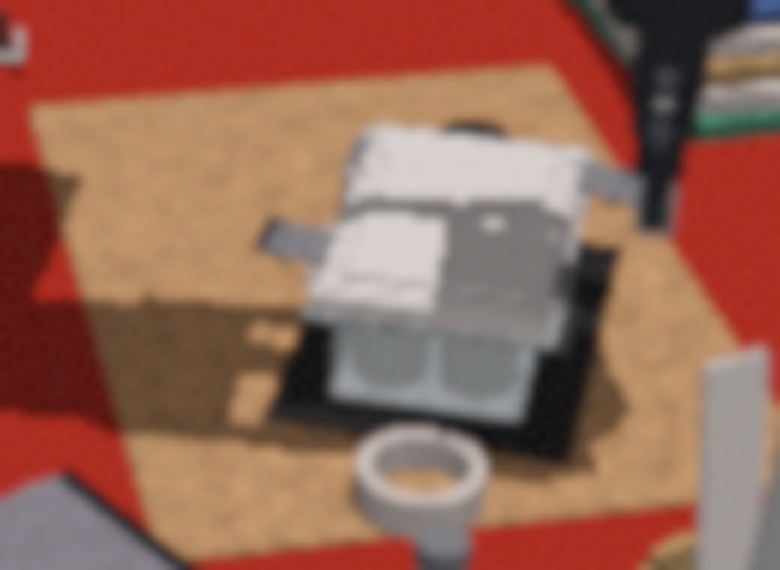

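Far right now lies flat at (580,290), while far left at (610,180) and near right at (295,237) are still open. Far left is adjacent, so I'll do that next. It's 116 mm along +z in the tool frame.

```bash
python3 -m creep '[[0,0,2.9,0,0,-0.005],[0,0.3,3.5,0,0,0],[0,0.3,3.5,0,0,0],[0,0.6,1.5,0,0,0],[0,0,0,0,0,0]]';  python3 -c "from h import *; need(box(95.5,58,82))"
```

```text
t: 15.9
position: [682.7, -51.3, 109.0]
ee_rot: [-0.885, 1.387, 0.902]
ft_force: [-0.3, 0.1, 0.7]
grip_width: -0.003
t 15.9 box xy 97.1 56.6 z 109.0 F box -0.3 -0.0 0.7 grip -0.0
shift cm [2.7  0.12 0.14] turn [-0.004 -0.001 -0.013]
```

```bash
python3 -m creep '[[0.8,0,0.1,0,0,-0.013],[0.8,0,0,0,0,0],[0.6,0,0,0,0,0]]';  python3 -c "from h import *; need(box(95.5,58,82))"
```

```text
t: 16.27
position: [682.1, -52.9, 85.1]
ee_rot: [-0.892, 1.382, 0.89]
ft_force: [-0.2, -0.3, 0.1]
grip_width: 0.001
t 16.27 box xy 97.2 54.8 z 85.1 F box -0.0 -0.3 0.1 grip 0.0
shift cm [0.31 0.17 0.32] turn [-0.006 -0.002  0.001]
```

```bash
python3 -m creep '[[0,0.17,0.32,0,0,0],[0.5,0,0,0,0,0],[0.6,0,0,0,0,0]]';  python3 -c "from h import *; where()";python3 -m creep '[[0.6,0,0,0,0,0],[0.6,0,0,0,0,0]]';  python3 -c "from h import *; need(box(95.5,58,39))"
```

```text
t: 16.65
position: [681.9, -49.8, 73.4]
ee_rot: [-0.892, 1.382, 0.889]
ft_force: [-0.9, -0.4, 1.4]
grip_width: -0.001
t 16.65 box xy 95.8 57.6 z 73.4 F box -0.6 -0.8 1.4 grip -0.0
t: 16.9
position: [681.9, -49.8, 60.7]
ee_rot: [-0.892, 1.382, 0.889]
ft_force: [0.6, 0.6, 2.1]
grip_width: 0.003
t 16.9 box xy 95.8 57.6 z 60.7 F box 0.3 0.8 2.1 grip 0.0
shift cm [2.17 0.03 0.04] turn [-0.007 -0.001  0.001]
```

```bash
python3 -m creep '[[0.6,0,0,0,0,0],[0.6,0,0,0,0,0],[0.5,0,0,0,0,0],[0.4,0,0,0,0,0]]';  python3 -c "from h import *; where()";python3 -m creep '[[0,0.2,0,0,0,0],[0,0.2,0,0,0,0.002]]';python3 -m creep '[[0.03,0.2,0,0,0,0.003]]';python3 -m creep '[[0.04,0.2,0,0,0,0.004]]';  python3 -c "from h import *; need(box(85,58,39))"
```

```text
t: 17.4
position: [682.1, -50.0, 38.0]
ee_rot: [-0.892, 1.381, 0.889]
ft_force: [0.9, -0.1, 0.5]
grip_width: -0.002
t 17.4 box xy 96.0 57.6 z 38.0 F box 0.8 0.3 0.5 grip -0.0
t: 17.65
position: [679.0, -48.5, 37.6]
ee_rot: [-0.892, 1.382, 0.89]
ft_force: [7.6, -2.9, -5.5]
grip_width: 0.002
t: 17.77
position: [678.3, -48.1, 37.6]
ee_rot: [-0.891, 1.382, 0.89]
ft_force: [7.9, -3.6, -6.7]
grip_width: 0.002
t: 17.9
position: [677.6, -47.8, 37.5]
ee_rot: [-0.89, 1.382, 0.891]
ft_force: [8.4, -4.8, -7.3]
grip_width: 0.001
t 17.9 box xy 91.0 57.7 z 37.5 F box 9.6 -1.0 -7.3 grip 0.0
shift cm [-0.15  0.6   0.02] turn [-0.007 -0.001 -0.001]
```

```bash
python3 -m creep '[[0,0.22,0,0,0,0.003]]';python3 -m creep '[[0,0.23,0,0,0,0.003]]';python3 -m creep '[[0.03,0.23,0,0,0,0.003]]';python3 -m creep '[[0.04,0.23,0,0,0,0.003]]';  python3 -c "from h import *; need(box(85,58,39))"
```

```text
t: 18.02
position: [676.8, -47.4, 37.8]
ee_rot: [-0.89, 1.382, 0.892]
ft_force: [7.6, -3.2, -5.7]
grip_width: -0.0
t: 18.15
position: [675.7, -46.8, 38.2]
ee_rot: [-0.889, 1.382, 0.892]
ft_force: [6.1, -2.4, -4.9]
grip_width: -0.003
t: 18.27
position: [674.0, -46.0, 38.2]
ee_rot: [-0.887, 1.383, 0.894]
ft_force: [2.0, -0.0, -0.9]
grip_width: 0.002
t: 18.4
position: [671.8, -45.0, 38.0]
ee_rot: [-0.885, 1.385, 0.896]
ft_force: [6.4, -3.3, -0.5]
grip_width: 0.001
t 18.4 box xy 84.6 58.0 z 38.0 F box 7.1 -0.4 -0.5 grip 0.0
shift cm [-0.1  -0.04  0.  ] turn [-0.007  0.001 -0.007]
```

Snapped. I'll press once more to confirm the stop, then retract and cross to near right.

```bash
python3 -m creep '[[0,0.13,0,0,0,0]]'; python3 -c "from h import *; where()"; python3 -m creep '[[0,-0.8,0,0,0,-0.005],[0,-1.5,0,0,0,0],[-2,-0.6,0,0,0,0],[-3,0,0,0,0,0],[-2.5,0,0,0,0,0],[0,2,-1,0,0,0],[0,4,-2.2,0,0,0],[0,4,-2.2,0,0,0]]'; python3 -c "from h import *; need(box(-94.5,-58,112))"
```

```text
t: 18.52
position: [671.7, -44.8, 38.2]
ee_rot: [-0.887, 1.383, 0.894]
ft_force: [12.6, -5.8, -8.9]
grip_width: 0.001
t 18.52 box xy 84.4 58.0 z 38.2 F box 13.9 -0.1 -8.9 grip 0.0
t: 19.52
position: [584.0, -64.7, 115.5]
ee_rot: [-0.889, 1.381, 0.893]
ft_force: [0.1, -0.4, 0.1]
grip_width: 0.0
t 19.52 box xy 12.4 4.2 z 115.5 F box 0.2 -0.3 0.1 grip 0.0
shift cm [ 0.37 10.65 -6.29] turn [-0.006  0.001 -0.002]
```

```bash
python3 -m creep '[[0,3.5,-2.1,0,0,0],[0,3.5,-2.1,0,0,0],[0,2,-1.2,0,0,0],[0,0,0,0,0,0]]'; python3 -c "from h import *; need(box(-94.5,-58,112))"
```

```text
t: 20.02
position: [472.9, -76.6, 116.4]
ee_rot: [-0.887, 1.383, 0.895]
ft_force: [1.3, -0.9, -0.6]
grip_width: 0.002
t 20.02 box xy -84.4 -51.7 z 116.4 F box 1.5 -0.3 -0.6 grip 0.0
shift cm [ 0.45  1.   -0.64] turn [-0.007  0.001 -0.005]
```

```bash
python3 -m creep '[[0,1.0,-0.6,0,0,-0.005],[0.6,0,0,0,0,0],[1,0,0,0,0,0],[0.8,0,0,0,0,0]]'
python3 - <<'E'
from h import *
need(box(-94.5,-58,80))
for n in("side",):
    p,d=snapshot(n); x0,y0,x1,y1,f=(225,165,355,260,6)
    cv2.imwrite(f"pics/{n}5.png",cv2.resize(p[y0:y1,x0:x1,::-1],None,fx=f,fy=f,interpolation=cv2.INTER_CUBIC))
E
```

```text
t: 20.52
position: [463.2, -78.2, 91.3]
ee_rot: [-0.892, 1.378, 0.89]
ft_force: [-0.4, -0.6, 0.9]
grip_width: -0.0
t 20.52 box xy -92.6 -57.1 z 91.3 F box -0.1 -0.7 0.9 grip -0.0
shift cm [ 1.13  0.19 -0.09] turn [-0.006  0.001  0.002]
```

View pics/side5.png

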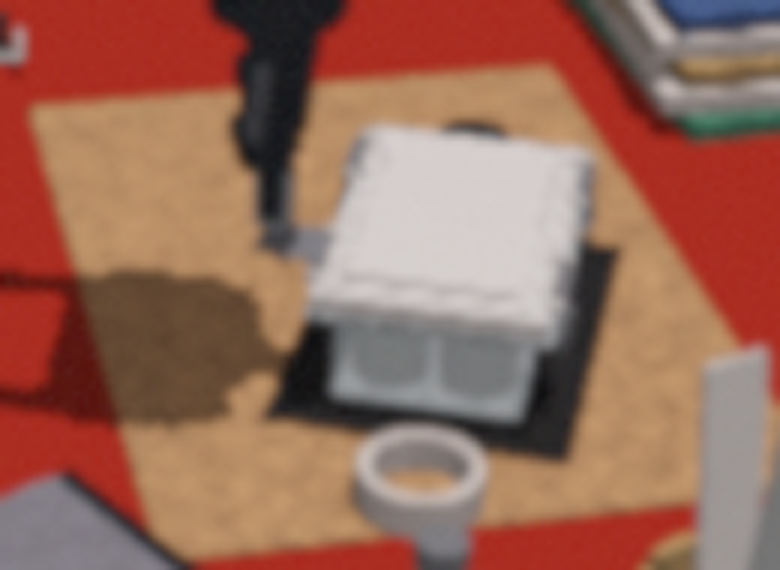

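Three clips are flat, and the finger is above the last one at (290,240).

```bash
python3 -m creep '[[0.4,0.2,-0.1,0,0,0],[0.6,0,0,0,0,0]]'; python3 -c "from h import *; where()"; python3 -m creep '[[0.6,0,0,0,0,0],[0.6,0,0,0,0,0]]'; python3 -c "from h import *; where()";python3 -m creep '[[0.6,0,0,0,0,0],[0.6,0,0,0,0,0]]'; python3 -c "from h import *; need(box(-94.5,-58,39))"
```

```text
t: 20.82
position: [460.6, -78.1, 79.7]
ee_rot: [-0.891, 1.379, 0.891]
ft_force: [-0.2, 0.1, 1.0]
grip_width: 0.002
t 20.82 box xy -95.0 -58.1 z 79.7 F box -0.3 0.0 1.0 grip 0.0
t: 21.08
position: [461.1, -78.2, 67.0]
ee_rot: [-0.892, 1.379, 0.89]
ft_force: [2.0, -0.5, 1.6]
grip_width: 0.002
t 21.07 box xy -94.5 -58.0 z 67.0 F box 2.1 0.4 1.6 grip 0.0
t: 21.32
position: [461.1, -78.2, 54.2]
ee_rot: [-0.892, 1.379, 0.89]
ft_force: [-0.2, 1.0, 0.9]
grip_width: 0.001
t 21.32 box xy -94.5 -58.0 z 54.2 F box -0.6 0.9 0.9 grip 0.0
shift cm [ 1.52  0.   -0.  ] turn [-0.006  0.001  0.002]
```

```bash
python3 -m creep '[[0.6,0,0,0,0,0],[0.6,0,0,0,0,0],[0.2,0,0,0,0,0]]'; python3 -m creep '[[0,-0.2,0,0,0,0],[-0.02,-0.2,0,0,0,-0.002]]';python3 -m creep '[[-0.04,-0.2,0.02,0,0,-0.004]]';python3 -m creep '[[-0.04,-0.2,0.02,0,0,-0.004]]';  python3 -c "from h import *; need(box(-83,-58,39))"
```

```text
t: 21.7
position: [460.7, -78.1, 38.8]
ee_rot: [-0.891, 1.379, 0.891]
ft_force: [0.1, 0.5, 0.8]
grip_width: -0.0
t: 21.95
position: [463.2, -79.3, 38.5]
ee_rot: [-0.891, 1.38, 0.891]
ft_force: [-4.9, 2.5, -4.1]
grip_width: -0.002
t: 22.08
position: [463.6, -79.5, 38.6]
ee_rot: [-0.892, 1.38, 0.891]
ft_force: [-6.8, 3.0, -4.6]
grip_width: 0.003
t: 22.2
position: [463.8, -79.6, 38.7]
ee_rot: [-0.892, 1.38, 0.89]
ft_force: [-8.6, 4.1, -7.1]
grip_width: 0.003
t 22.2 box xy -91.5 -58.1 z 38.7 F box -9.5 0.2 -7.1 grip 0.0
shift cm [-0.03 -0.85  0.02] turn [-0.006 -0.     0.001]
```

```bash
python3 -m creep '[[0,-0.23,0,0,0,-0.003],[0,-0.23,0,0,0,-0.003]]';python3 -m creep '[[-0.02,-0.25,0.0,0,0,-0.004],[-0.02,-0.25,0.0,0,0,-0.004]]';python3 -m creep '[[-0.03,-0.25,0.0,0,0,-0.004]]'; python3 -m creep '[[-0.03,-0.25,0.0,0,0,-0.004]]'; python3 -c "from h import *; need(box(-83,-58,39))"
```

```text
t: 22.45
position: [464.5, -80.1, 38.0]
ee_rot: [-0.892, 1.381, 0.891]
ft_force: [-6.0, 5.0, -4.0]
grip_width: 0.001
t: 22.7
position: [465.4, -80.6, 37.7]
ee_rot: [-0.892, 1.382, 0.89]
ft_force: [-5.7, 5.9, -4.3]
grip_width: -0.002
t: 22.82
position: [465.9, -80.9, 37.6]
ee_rot: [-0.893, 1.382, 0.89]
ft_force: [-5.7, 4.9, -6.5]
grip_width: -0.0
t: 22.95
position: [466.4, -81.2, 37.5]
ee_rot: [-0.893, 1.382, 0.89]
ft_force: [-5.0, 4.4, -5.8]
grip_width: 0.003
t 22.95 box xy -88.5 -58.5 z 37.5 F box -6.4 2.0 -5.8 grip 0.0
shift cm [-0.15 -0.55  0.06] turn [-0.006 -0.002  0.001]
```

```bash
python3 -m creep '[[-0.05,-0.27,0.02,0,0,-0.002]]';python3 -m creep '[[-0.05,-0.27,0.0,0,0,-0.002]]';python3 -m creep '[[-0.03,-0.25,0.0,0,0,-0.002]]'; python3 -c "from h import *; need(box(-83,-58,39))"
```

```text
t: 23.08
position: [467.5, -81.6, 37.7]
ee_rot: [-0.893, 1.383, 0.89]
ft_force: [-4.7, 2.1, -3.8]
grip_width: 0.001
t: 23.2
position: [469.6, -82.6, 38.2]
ee_rot: [-0.894, 1.382, 0.889]
ft_force: [0.0, -0.3, 0.6]
grip_width: -0.001
t: 23.32
position: [470.9, -83.2, 38.4]
ee_rot: [-0.894, 1.382, 0.89]
ft_force: [-9.8, 6.1, -0.3]
grip_width: 0.002
t 23.32 box xy -83.5 -58.6 z 38.4 F box -11.5 1.6 -0.3 grip 0.0
shift cm [-0.06 -0.05  0.06] turn [-0.006 -0.003  0.001]
```

Snapped at the same place as near left (-83.5). I'll back away clear of the box and look.

```bash
python3 -m creep '[[0,-0.1,0,0,0,0],[0,0.8,0,0,0,0],[0,1.5,0,0,0,0],[-2,0.6,0,0,0,0],[-4,0,0,0,0,0],[-4,1,1,0,0,0],[-3,2,5,0,0,0],[0,2,5,0,0,0]]'; python3 -m creep '[[0,2,5,0,0,0],[0,2,5,0,0,0],[0,2,5,0,0,0],[0,2,5,0,0,0],[0,0,0,0,0,0]]'
python3 - <<'E'
from h import *
where()
D=np.load("pics/d.npz")
for n in("top","side"):
    p,d=snapshot(n); x0,y0,x1,y1,f=(215,105,350,210,5.5) if n=="top" else (225,165,355,260,6)
    cv2.imwrite(f"pics/{n}6.png",cv2.resize(p[y0:y1,x0:x1,::-1],None,fx=f,fy=f,interpolation=cv2.INTER_CUBIC))
    P=np.array([box(a,b,82) for a in range(-45,46,5) for b in range(-70,71,5)]); uv=project(n,P).round().astype(int)
    print(n,"lid z",np.median(world(n,uv,d[uv[:,1],uv[:,0]])[:,2]))
E
```

```text
t: 24.32
position: [441.7, 51.5, 172.6]
ee_rot: [-0.89, 1.381, 0.883]
ft_force: [1.3, -0.2, -1.2]
grip_width: -0.0
t: 24.95
position: [449.3, 276.7, 173.1]
ee_rot: [-0.893, 1.374, 0.884]
ft_force: [0.4, -0.0, -0.5]
grip_width: -0.004
t 24.95 box xy -249.4 261.5 z 173.1 F box 0.4 0.1 -0.5 grip -0.0
top lid z 81.23451839767544
side lid z 80.26152300375
```

View pics/top6.png

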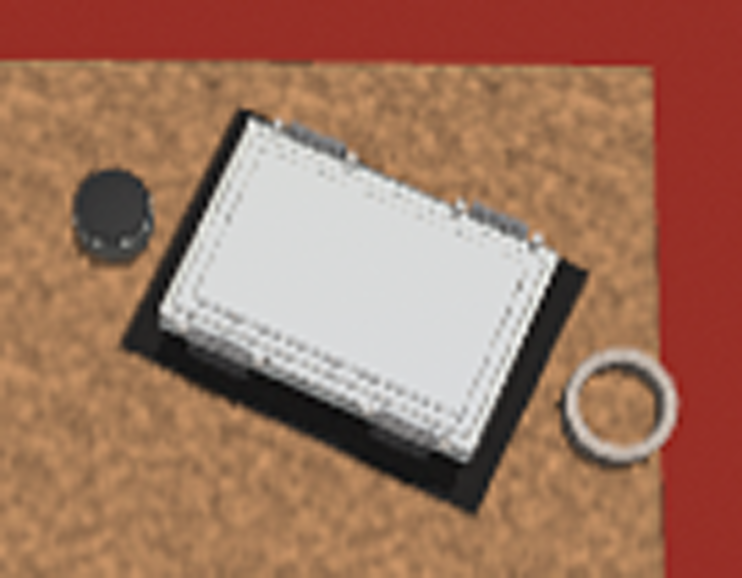

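View pics/side6.png

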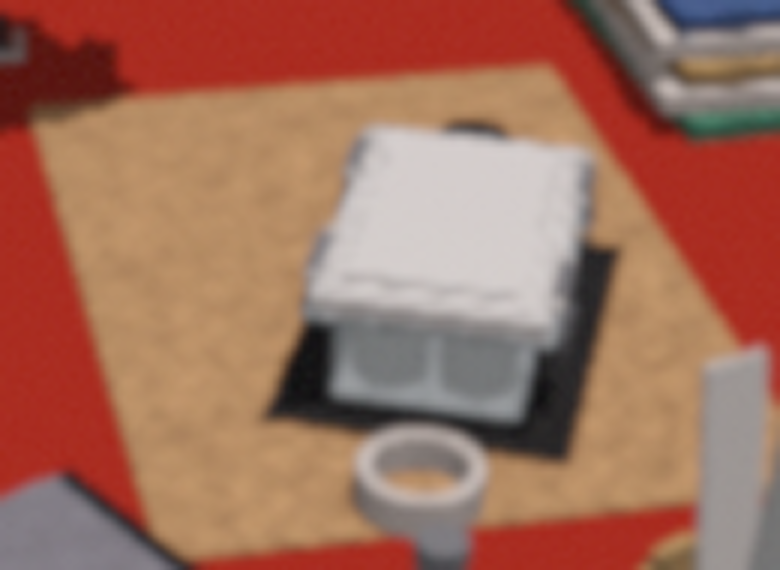

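Both views show all four clips flat against the box: top view at (320,138), (497,218), (225,345) and (405,435). The tin and tape haven't moved, and the arm is clear. Handing in.

```bash
python3 -c "
from bench import *
print(close_job())"
```

```text
the job is handed in; nothing more can be done
None
```

The ink box is closed: the lid is pressed home and all four clips are snapped shut. I handed the job in at about 25 s of the 67 s allowed, and it reported no verdict.

- **Lid:** I pressed its middle down about 7 mm to a hard stop, reaching about 16 N vertically.
- **Clips:** I closed near left, far right, far left and near right, in that order. Each one's force dropped as the hook slipped over, then rose again at the stop. The highest force at any call's end was about 18 N, against the 30 N limit. Force was only read then, so a brief higher peak could have been missed.

**Last checks:**
- **Clips flat:** both cameras show all four lying against the box. The finger stopped at about ±84 mm from the box middle on each, against about 84.5 mm expected.
- **Lid height:** depth readings put the top at 81.2 mm (top camera) and 80.3 mm (side camera), down from about 87 mm. Home is 82 mm, so they are 0.8 and 1.7 mm low, and the camera calibration is only good to about 2 mm. The hard stop is the better evidence that it is fully home.
- **Bystanders:** the tin and tape roll look unmoved in the final pictures. I did not measure the others, but nothing in the forces showed contact with them. The arm ended clear of everything.
- **Disagreement:** near left showed an unexpected sideways force of up to about 6 N while being pressed. It faded before the snap.

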